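# Bring a probe over the test block and jack the block up to it

### The job

Ready the probe check stand for the probe with the wide flat face: lift its holder out of the end notch where it is parked, shift it along the two bars and set it down fully home in the middle notch, over the test block, and let go. Then wind the lab jack up by its crank knob until the block just touches the probe's face and stop there, so that the probe only rests lightly on the block and is not pushed far up into its holder. Leave the slim pencil probe parked in its notch and the other things on the trolley where they are.

Things in the scene. Friction and masses are not known exactly. Their poses are not given: they have to be found in the camera images.
- stand: Fixed probe stand: base plate 170 x 276 x 8 mm, end posts at y = -125 and +125 mm, two parallel steel bars (8 mm thick, 30 high, centres 68 mm apart, top edge at z = 215 mm) along y. Both bars have notches 17 mm wide, 18 deep in the top edge at y = -80, 0, +80 mm. Origin under the plate below the middle notch; x away from the robot, y along the bars. Yaw 0.15 to 0.45 rad
- mid_notch (a point): Point midway between the two bars at the middle notch, level with the bars' top edge: wide_holder's origin must come here
- left_notch (a point): The same for the end notch on the stand's +y side. Either holder may be parked here; the other is then at right_notch
- right_notch (a point): The same for the end notch on the stand's -y side
- wide_holder: Loose holder, 0.45 to 0.75 kg. Plate 89 (x) x 66 (y) x 6 mm lies on the bars, skirts outside the bars have 2.5 mm play; two 12 mm pins under it reach 14 mm down into the notches with 2.5 mm play along y: lift 16 mm or more (25 is safe) to clear. White clamp block on top, 48 (x) x 52 (y) x 38 mm. Origin: middle of the plate's underside, level with the bars' top when home; axes as the stand's
- clamp_mid (a point): Centre of wide_holder's clamp block, 25 mm above the holder's origin, 19 mm above its plate: grip the block here from above, across its 48 mm (along the holder's x). The probe's back end rises 22 mm above the block
- wide_probe: White hand probe floating in wide_holder: it hangs by its own weight (0.16 kg) and can be pushed straight up by 12 mm to a stop. Flat rubber face below, 18 (x) x 52 (y) mm. Its origin lies at wide_holder's origin while it hangs free
- probe_face (a point): Middle of the wide probe's face, 49 mm below wide_holder's origin while it hangs free (166 mm above the stand's underside when the holder is home). It rises in the holder only when pushed: up to 4 mm still counts as just touching, 10 mm is far too much
- pencil_holder: The other loose holder: same plate, pins and skirts, but a round white bush (40 mm thick) with a slim pencil-shaped probe (14 to 20 mm thick). Parked in the other end notch and stays there. Origin and axes as wide_holder's
- jack: Scissor lab jack, fixed on the stand's base plate under the middle notch: foot 116 x 150 mm, platform 110 x 150 mm on crossed arms, gear head with a crank at the front (-x). The platform's top is 72 mm above this origin with the crank at 0 and rises 10 mm each turn; it stays at any height. Origin: middle of the foot's underside; axes within 0.03 rad of the stand's
- crank (a joint): Crank angle, rad, 0 to 25.1, at the start 0.3 to 9.4. It grows, and the platform rises 10 mm per 2 pi, when turned clockwise as seen from the robot. At 0, 2 pi.. the knob is straight above the hub, at pi/2 on the robot's right (jack's -y), at pi below it. It stays where it is left; 1 to 2 N at the knob turns it
- crank_hub (a point): Point on the crank's axis (parallel to the jack's x), level in x with the knob's middle: 70 mm above the trolley top and 118 mm in front of the jack's origin
- knob_mid (a point): Middle of the black crank knob, a sleeve 18 mm thick, 47 mm long, that points to the robot parallel to the crank's axis, 36 mm from it, and spins freely on its pin, so that it can be pinched from straight above and led round with the tool's orientation unchanged. The crank's disc (92 mm across) has its front 26 mm behind this point
- jack_platform: The jack's steel platform with the grey test block that is clipped on its middle: 88 (x) x 116 (y) x 56 mm high with a dark rubber top, rising with it. Origin: middle of the platform's top, under the block
- block_top (a point): Middle of the test block's top, 56 mm above its underside. At the start it is 15 to 30 mm lower than the wide probe's face
- gel_bottle: Loose white and lilac bottle, 37 mm thick and 102 mm high, standing beside the stand on its -y side; origin under its middle. Leave alone
- wipes: Flat white pack of wipes, 64 x 93 x 12 mm, loose on the trolley. Leave alone
- cup: White specimen cup with lid, 62 mm thick and 64 mm high, loose, standing on the trolley. Leave alone
- tape: Roll of tape, 62 mm across and 12 mm high, lying loose beside the stand on its +y side. Leave alone
- case: White slim case, 28 x 100 x 20 mm, lying loose in the steel tray at the right. Leave alone

How it is judged:
By the outcome, as a careful person would: the job done as asked, in the order asked, and still so for the second after the job is handed in, with the robot touching nothing.
It also fails if it takes over 72 s, if anything falls off the work surface, if the arm or the gripper's body presses on something with over 40 N, if the wrist force passes 120 N, or if a joint passes its speed limit or range.

### The arm

A 7-joint arm with a two-finger parallel gripper is mounted at the origin on a cart in front of the work surface, level with it; the furniture and walls round the work are solid. World frame = base frame: x ahead of the robot, y to its left, z up, the work surface at z = 0. Lengths are in m, angles in rad, forces in N, time in s.
With the tool pointing down it reaches from about 0.425 to 0.875 m from the base axis. Payload 8.4 kg.
Tool frame: the origin (TCP) lies at the very end of the fingers, on their centre line; the grasp point (between the pads) lies 19 mm behind it; z points along the fingers, y is the line along which they close (so a half turn about z gives the same grasp; the last joint's range is limited). The gripper opens to 85 mm and grips with 20 to 120 N. Pads are 22 mm wide; open, the fingers measure 114 mm over their backs; the gripper's body (76 mm by 85 mm) begins 54 mm behind the grasp point. The pads swing forward as they close: fully open they stand 13 mm farther back than shut.
Start: joints at [1.063, 0.333, 0.04, 1.465, -0.013, 1.343, -0.059], TCP at [0.258, -0.596, 0.193] pointing down, gripper open.
Joint ranges: [-2.58, 2.58], [-0.38, 2.09], [-1.3, 1.39], [0.25, 2.4], [-1.5, 4.64], [0.08, 2.09], [-2.65, 2.65]. Speed limits (rad/s): [2.22, 2.22, 2.79, 2.79, 3.14, 3.14, 3.14].

### API

Orientations are given as a 3x3 rotation matrix whose columns are the frame's x, y, z axes.
In Python, from cell import arm gives the robot as it stands.
- The arm moves only by the tool drive_effector, called in YAML: its name, and indented under it one key for each argument. Schema: {"type":"object","properties":{"offsets":{"type":"array","items":{"type":"object","properties":{"dx":{"type":"number"},"dy":{"type":"number"},"dz":{"type":"number"},"rx":{"type":"number"},"ry":{"type":"number"},"rz":{"type":"number"}},"additionalProperties":false},"minItems":1,"maxItems":20},"finger_gap":{"type":"number"},"grip_n":{"type":"number"},"only":{"type":"string"},"quiet":{"type":"boolean"},"lines":{"type":"string"}},"required":["offsets"],"additionalProperties":false}. offsets is a list of rows, 1 to 20 of them, each an object with the fields dx, dy, dz (the shift in shares of the most that a row can go, 1 being 50 mm), rx, ry, rz (a rotation vector in shares of 2 rad (1.0 is 2 rad)); a field left out counts as zero; each row shifts and turns the commanded pose from where the row before left it, along the tool's axes as they then stand; what a row does not reach is not made up. A row lasts 1/10 s, in which the tool goes at most 0.05 m and 0.15 rad, less where a joint would pass 70% of its speed; a pose out of reach is approached as far as the arm can. finger_gap is the opening from 0.0 (shut) to 1.0 (fully open), set as the call begins (left out keeps the last). The fingers move at their own pace and stop on an object; grip_n is the grip in N (left out, the last holds). Time passes only in rows, so rows that do not move let the fingers close. The tool returns the time, the measured TCP pose, the force, the opening and the grip force at its end. only (a regular expression) keeps the lines of the reply that match it, lines (a string "A,B") keeps lines A to B, and quiet returns only ok. No shift or turn number may pass 1 either way. Input that does not fit is refused with a message, and nothing moves.
- arm.observe(): the state, without advancing time (a new reading comes with each control period).
- arm.capture(name): name is "scene" or "top" or "wrist"; returns the picture (420x560x3 uint8, red, green, blue); there is no depth.
- arm.calibration(name): a dict with "mtx" (3x3 intrinsics, pixels), "distortion" ([k1, k2, p1, p2, k3] as OpenCV has them; the pictures are not rectified), "T" (4x4, takes a point from camera to world coordinates); the wrist camera has in their place "hand_eye" (4x4, takes a point from camera to tool coordinates, whose origin is the TCP and whose axes are the flange's). Camera axes: x right, y down, z forward; pixel columns grow to the right and rows downward; lengths in m; the calibration is good to about 2 mm. A picture is of the moment at which its call begins: read the wrist's pose just before it. calibration takes no time and is no camera call.
- arm.job_done(): hands the job in; it is judged then, once.
The state is a dict: "clock": time; "qpos": joint angles; "qvel": joint speeds; "joint_torque": joint torques, N m; "position": TCP position; "orientation": TCP orientation; "wrist_force": force on the tool from outside, world axes, zero at the start; "torque": the same for the moment, N m; "grip_width": opening from 0.0 (shut) to 1.0 (fully open); "gripper_force": force on a finger pad.
Only numpy, scipy, OpenCV 4.12 (cv2) and the standard library are available. Lean on these libraries where they do the work, as an engineer would, in place of code of your own. Each camera call takes 0.05 s, during which the arm holds its last target. There are 200 camera calls.

## Working session

There is one attempt and no reset: what is moved stays moved. The work goes in short steps, Python scripts to look and compute and a tool call to move; the robot and the scene stay as the last step left them, time stands still between calls to the robot, and variables do not carry over. Pictures are saved under pics/ and viewed, at most 10 in all, crops included, and the job is handed in when it is done.

```bash
ls; mkdir -p pics
```

Run:
```python
from cell import arm
import cv2,numpy as np
for n in("scene","top"):
    im=arm.capture(n); cv2.imwrite(f"pics/{n}0.png",cv2.resize(im[:,:,::-1],(800,600),interpolation=cv2.INTER_CUBIC))
    c=arm.calibration(n); print(n,np.round(c["mtx"],1).tolist(),np.round(c["distortion"],3),np.round(c["T"],3).tolist())
print(np.round(arm.calibration("wrist")["hand_eye"],3).tolist())
s=arm.observe();print(s["clock"],np.round(s["orientation"],3).tolist(),s["wrist_force"])
```

```text
cell.py
pics
scene [[499.6, 0.0, 274.2], [0.0, 499.6, 212.3], [0.0, 0.0, 1.0]] [-0.186  0.     0.     0.     0.   ] [[-0.785, -0.27, 0.558, -0.419], [-0.619, 0.303, -0.725, 1.36], [0.027, -0.914, -0.405, 0.805], [0.0, 0.0, 0.0, 1.0]]
top [[397.1, 0.0, 277.1], [0.0, 397.1, 208.0], [0.0, 0.0, 1.0]] [0.021 0.    0.    0.    0.   ] [[0.006, -0.985, 0.17, 0.282], [-1.0, -0.006, 0.002, 0.176], [-0.001, -0.17, -0.985, 1.258], [0.0, 0.0, 0.0, 1.0]]
[[-0.0, -0.949, -0.315, 0.08], [1.0, -0.0, 0.001, -0.002], [-0.001, -0.315, 0.949, -0.182], [0.0, 0.0, 0.0, 1.0]]
0.1 [[0.918, 0.398, -0.001], [0.398, -0.918, 0.001], [-0.0, -0.001, -1.0]] [-0.24990761 -0.61335877  0.19832116]
```

View pics/scene0.png

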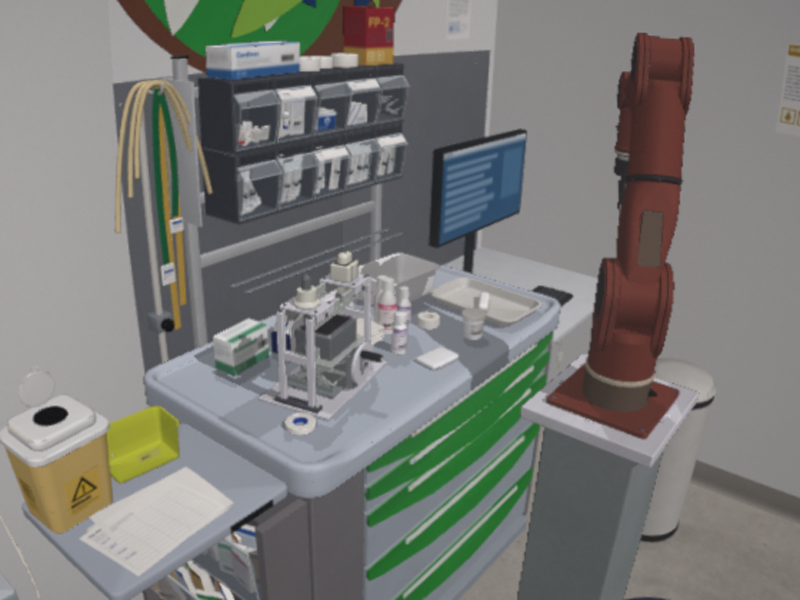

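View pics/top0.png

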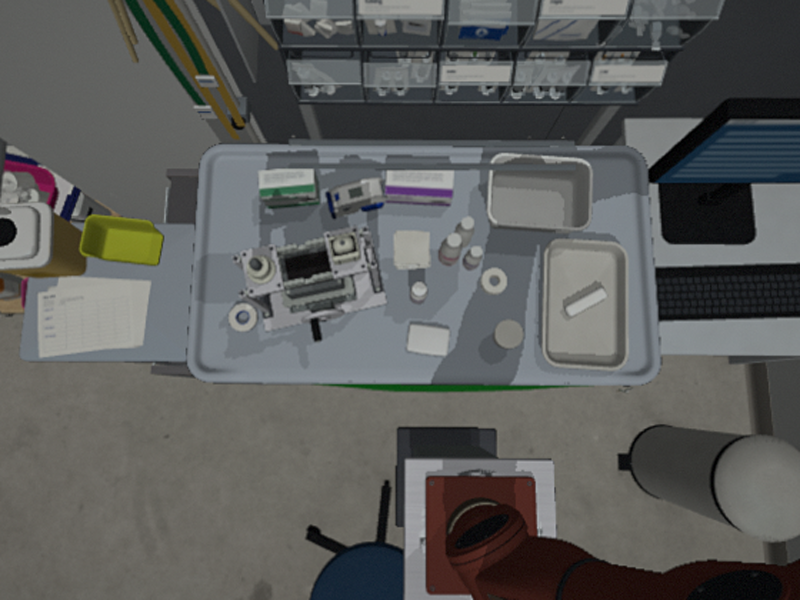

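The top view shows the wide holder (square clamp) in the -y notch near (345,245), the pencil bush in the +y notch near (260,268), the crank knob near (317,330). I'll enlarge the stand.

Run:
```python
from cell import arm
import cv2
im=arm.capture("top"); c=im[150:255,155:285,::-1]; cv2.imwrite("pics/top1.png",cv2.resize(c,None,fx=6,fy=5.7142857,interpolation=cv2.INTER_CUBIC) if 0 else cv2.resize(c,(780,630),interpolation=cv2.INTER_CUBIC)[:600])
im=arm.capture("scene"); c=im[165:295,175:285,::-1]; cv2.imwrite("pics/scene1.png",cv2.resize(c[:120],(660,720),interpolation=cv2.INTER_CUBIC)[:600])
```

```text
(no output)
```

View pics/top1.png

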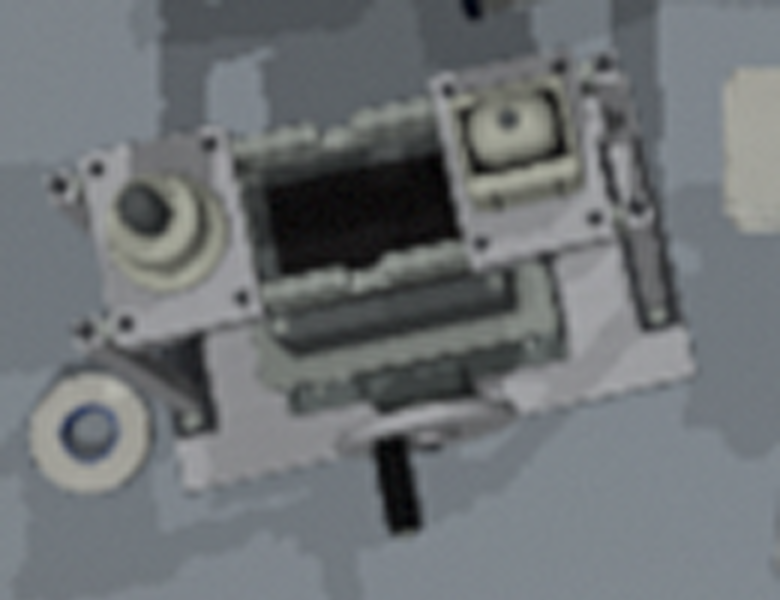

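View pics/scene1.png

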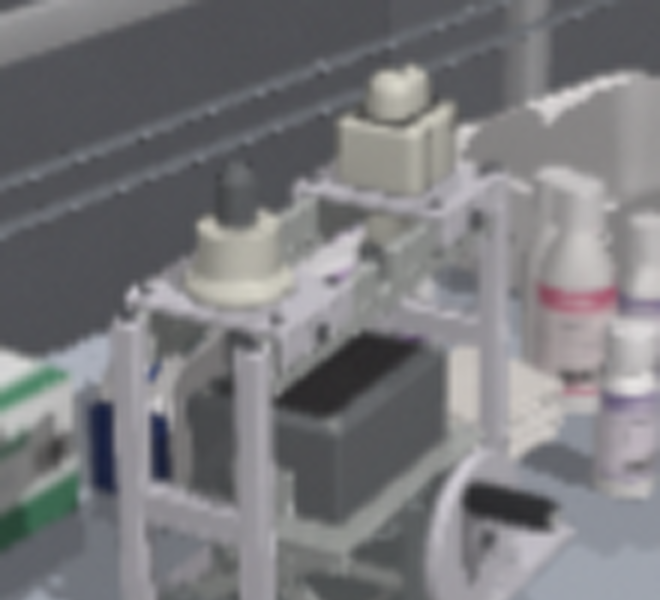

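The top crop shows the wide plate's screws at (447,90),(560,66),(482,243),(596,217), the pencil's at (97,168),(209,144),(126,324),(242,299), base front corners (183,490),(692,372) and the knob from (386,440) to (405,530). The scene crop shows the knob from (475,503) to (548,514), disc centre ≈ (487,545), so the knob is near the top, and the wide probe in the far (-y) notch.

Create h.py:
```python
from cell import arm
import numpy as np, cv2
def ray(n,px):
    c=arm.calibration(n); u=cv2.undistortPoints(np.array(px,float).reshape(-1,1,2),np.array(c["mtx"]),np.array(c["distortion"])).reshape(-1,2)
    T=np.array(c["T"]); return T[:3,3],np.c_[u,np.ones(len(u))]@T[:3,:3].T
def atz(n,px,z):
    o,d=ray(n,px); return o+d*((z-o[2])/d[:,2])[:,None]
def proj(n,P):
    c=arm.calibration(n);T=np.linalg.inv(np.array(c["T"]))
    return cv2.projectPoints(np.array(P,float).reshape(-1,1,3),cv2.Rodrigues(T[:3,:3])[0],T[:3,3],np.array(c["mtx"]),np.array(c["distortion"]))[0].reshape(-1,2)
```

Run:
```python
from h import *
np.set_printoptions(precision=4,suppress=True)
tp=lambda a:(np.array(a)+.5)/6-.5+[155,150]
sc=lambda a:(np.array(a)+.5)/6-.5+[175,165]
W=atz("top",tp([(447,90),(560,66),(482,243),(596,217)]),.221); P=atz("top",tp([(97,168),(209,144),(126,324),(242,299)]),.221)
w=W.mean(0);p=P.mean(0);d=p-w;print("W",w,"P",p,"dist",np.hypot(*d[:2]),"yaw",np.arctan2(-d[0],d[1]), "mid",(w+p)/2)
B=atz("top",tp([(183,490),(692,372)]),.008);d=B[0]-B[1];yb=np.arctan2(-d[0],d[1]);print("base",B,np.linalg.norm(d),yb)
f=lambda y:np.array([[np.cos(y),-np.sin(y)],[np.sin(y),np.cos(y)]])
print("base mid origin",B.mean(0)[:2]+f(yb)@[.085,0])
yaw=np.arctan2(-(p-w)[0],(p-w)[1]);m=((w+p)/2)[:2];R=f(yaw)
for th in np.arange(0,6.3,.2):
  K=[]
  for dx in(-.0235,.0235):
    l=R@[-.118+dx,-.036*np.sin(th)]+m; K.append([*l,.07+.036*np.cos(th)])
  a=proj("top",K);b=proj("scene",K); print(round(th,2),((a-[155,150]+.5)*6-.5).round().ravel(),((b-[175,165]+.5)*6-.5).round().ravel())
# block top height from scene: near/right corners
```

```text
W [0.5502 0.274  0.221 ] P [0.5126 0.43   0.221 ] dist 0.16047514055178633 yaw 0.23635091610190975 mid [0.5314 0.352  0.221 ]
base [[0.4217 0.4681 0.008 ]
 [0.4864 0.2008 0.008 ]] 0.2749826894751849 0.23722256399196734
base mid origin [0.5367 0.3545]
0.0 [443. 526. 423. 433.] [573. 495. 489. 475.]
0.2 [457. 523. 437. 430.] [579. 490. 495. 470.]
0.4 [472. 520. 452. 427.] [585. 488. 501. 468.]
0.6 [485. 518. 465. 425.] [590. 489. 507. 469.]
0.8 [497. 517. 477. 424.] [595. 493. 511. 473.]
1.0 [507. 516. 487. 423.] [598. 499. 515. 479.]
1.2 [515. 515. 495. 424.] [600. 507. 518. 487.]
1.4 [520. 516. 500. 425.] [601. 518. 519. 498.]
1.6 [522. 517. 502. 427.] [602. 530. 519. 509.]
1.8 [522. 519. 502. 429.] [600. 543. 518. 522.]
2.0 [518. 521. 499. 432.] [598. 556. 516. 536.]
2.2 [512. 524. 493. 435.] [595. 570. 513. 549.]
2.4 [504. 527. 485. 439.] [591. 583. 509. 562.]
2.6 [494. 531. 475. 442.] [586. 595. 504. 574.]
2.8 [482. 534. 463. 446.] [580. 606. 498. 585.]
3.0 [469. 538. 450. 449.] [574. 615. 492. 594.]
3.2 [456. 541. 437. 453.] [568. 622. 486. 600.]
3.4 [442. 544. 423. 455.] [562. 626. 479. 605.]
3.6 [428. 546. 410. 458.] [557. 628. 473. 606.]
3.8 [416. 549. 397. 459.] [552. 627. 468. 605.]
4.0 [404. 550. 386. 461.] [547. 623. 463. 601.]
4.2 [395. 551. 376. 461.] [544. 616. 460. 595.]
4.4 [387. 551. 368. 461.] [542. 608. 457. 586.]
4.6 [382. 551. 363. 460.] [541. 597. 456. 575.]
4.8 [380. 549. 361. 458.] [541. 584. 456. 562.]
5.0 [381. 547. 361. 455.] [542. 570. 457. 549.]
5.2 [384. 545. 365. 453.] [545. 556. 460. 535.]
5.4 [390. 542. 371. 449.] [549. 542. 464. 521.]
5.6 [399. 539. 379. 445.] [553. 528. 468. 508.]
5.8 [410. 535. 390. 442.] [559. 516. 474. 496.]
6.0 [423. 531. 403. 438.] [565. 506. 480. 485.]
6.2 [437. 528. 417. 434.] [571. 498. 486. 477.]
```

The manual's scale: shifts go in shares of 50 mm and turns go in shares of 2 rad. Converting my numbers, -0.045 m is -0.9.

drive_effector:
  offsets:
    - {"dz":-0.9}
    - {"dz":-0.9}
    - {"dz":-0.9}
    - {"dz":-0.9}
  finger_gap: 1.0
  grip_n: 40

```text
clock: 0.6
position: [0.2581, -0.5961, 0.3743]
orientation: [[0.918, 0.397, -0.0], [0.397, -0.918, 0.0], [-0.0, -0.0, -1.0]]
wrist_force: [-0.2, -1.6, -0.6]
grip_width: 1.0
gripper_force: 0.0
```

drive_effector:
  offsets:
    - {"dx":0.9, "rz":-0.035}
    - {"dx":0.9, "rz":-0.035}
    - {"dx":0.9, "rz":-0.035}
    - {"dx":0.9, "rz":-0.035}
    - {"dx":0.9, "rz":-0.035}
    - {"dx":0.9, "rz":-0.035}
    - {"dx":0.9, "rz":-0.035}
    - {"dx":0.9, "rz":-0.035}
    - {"dx":0.9, "rz":-0.035}
    - {"dx":0.9, "rz":-0.035}
    - {"dx":0.9, "rz":-0.035}
    - {"dx":0.9, "rz":-0.035}
    - {"dx":0.9, "rz":-0.035}
    - {"dx":0.9, "rz":-0.035}
    - {"dx":0.9, "rz":-0.035}
    - {"dx":0.9, "rz":-0.035}
    - {"dx":0.9, "rz":-0.035}
    - {"dx":0.9, "rz":-0.035}
    - {"dx":0.9, "rz":-0.035}
    - {"dx":0.9, "rz":-0.035}

```text
clock: 2.6
position: [0.6531, 0.1335, 0.372]
orientation: [[-0.238, 0.971, -0.001], [0.971, 0.238, -0.0], [0.0, -0.001, -1.0]]
wrist_force: [0.4, -0.8, -1.0]
grip_width: 1.002
gripper_force: 0.0
```

Add to h.py:
```python
def togo(p,yaw=None):
    s=arm.observe(); R=np.array(s["orientation"]); print("delta tool",np.round(R.T@(np.array(p)-s["position"]),4),"pos",np.round(s["position"],4),"yaw of y",round(np.arctan2(R[1,1],R[0,1]),4),"t",s["clock"],"F",np.round(s["wrist_force"],1),"w",round(s["grip_width"],3))
```

```bash
python3 -c "
from h import *
togo([.552,.275,.37])
print(np.round(arm.observe()['qpos'],3))"
```

```text
delta tool [ 0.1616 -0.0645  0.0021] pos [0.6531 0.1335 0.372 ] yaw of y 0.2407 t 2.6 F [ 0.4 -0.8 -1. ] w 1.002
[ 0.054  0.394 -0.501  1.057  0.188  1.733 -0.143]
```

Scaled: 0.04 m is 0.8, -0.016 m is -0.32.

drive_effector:
  offsets:
    - {"dx":0.8, "dy":-0.32}
    - {"dx":0.8, "dy":-0.32}
    - {"dx":0.8, "dy":-0.32}
    - {"dx":0.8, "dy":-0.32}
    - {}
    - {}
  lines: "1,2"

```text
clock: 3.2
position: [0.5527, 0.2731, 0.3727]
```

Run:
```python
from h import *
s=arm.observe(); im=arm.capture("wrist"); cv2.imwrite("pics/w0.png",cv2.resize(im[:,:,::-1],(800,600),interpolation=cv2.INTER_CUBIC))
np.savez("w0.npz",p=s["position"],R=s["orientation"]); togo([.552,.275,.37])
```

```text
delta tool [ 0.0036 -0.0009  0.0025] pos [0.5537 0.2718 0.3725] yaw of y 0.2378 t 3.25 F [ 0.4 -0.9 -0.3] w 0.997
```

View pics/w0.png

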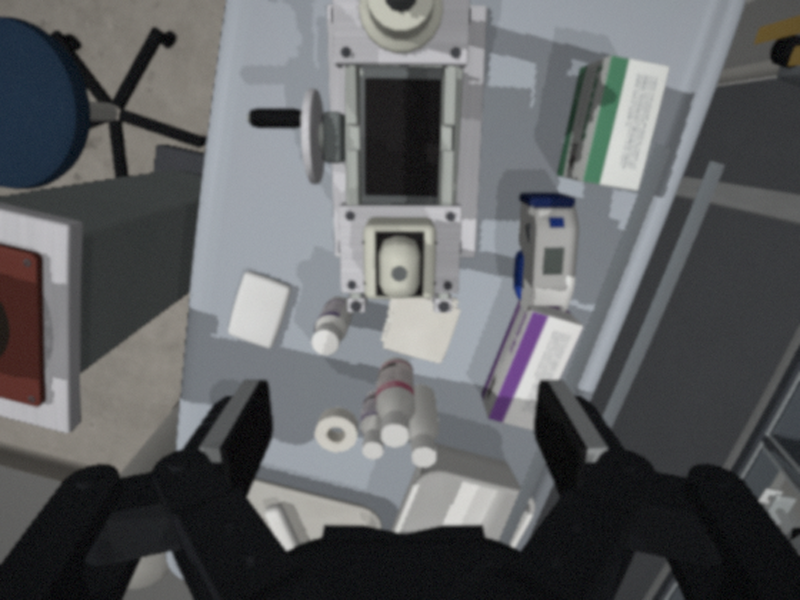

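Wrist view: wide plate's screws at (348,216),(450,216),(351,285),(447,286), clamp top corners (365,219),(435,219),(367,298),(432,298), pencil screws (345,52),(456,52), knob (251,118)–(302,118).

Add to h.py:
```python
def watz(px,z,f):
    d=np.load(f);c=arm.calibration("wrist");H=np.array(c["hand_eye"]);T=np.eye(4);T[:3,:3]=d["R"];T[:3,3]=d["p"];T=T@H
    u=cv2.undistortPoints(((np.array(px,float)+.5)*.7-.5).reshape(-1,1,2),np.array(c["mtx"]),np.array(c["distortion"])).reshape(-1,2)
    r=np.c_[u,np.ones(len(u))]@T[:3,:3].T; return T[:3,3]+r*((z-T[2,3])/r[:,2])[:,None]
```

Run:
```python
from h import *
np.set_printoptions(precision=4,suppress=True)
W=watz([(348,216),(450,216),(351,285),(447,286)],.221,"w0.npz");print(W,W.mean(0))
C=watz([(365,219),(435,219),(367,298),(432,298)],.259,"w0.npz");print(C,C.mean(0))
P=watz([(345,52),(456,52)],.221,"w0.npz");print(P)
d=W[1]-W[0]+W[3]-W[2];print("yaw",np.arctan2(d[1],d[0])); d=P.mean(0)-W[:2].mean(0);print(np.arctan2(-d[0],d[1]),np.linalg.norm(d))
K=watz([(251,118),(302,118)],.10,"w0.npz");print(K,K.mean(0),np.linalg.norm(K[1]-K[0]))
```

```text
[[0.5064 0.2922 0.221 ]
 [0.5778 0.3097 0.221 ]
 [0.5192 0.2416 0.221 ]
 [0.5898 0.2581 0.221 ]] [0.5483 0.2754 0.221 ]
[[0.5203 0.2998 0.259 ]
 [0.5638 0.3105 0.259 ]
 [0.533  0.2479 0.259 ]
 [0.5757 0.2583 0.259 ]] [0.5482 0.2791 0.259 ]
[[0.4819 0.3983 0.221 ]
 [0.5529 0.4156 0.221 ]]
yaw 0.23466423497288263
0.2287724552856236 0.10886532352365584
[[0.3896 0.3391 0.1   ]
 [0.4364 0.3498 0.1   ]] [0.413  0.3444 0.1   ] 0.04801710469263063
```

```bash
python3 -c "
from h import *
togo([.549,.2755,.226])"
```

```text
delta tool [ 0.0048 -0.0037  0.1465] pos [0.5537 0.2718 0.3725] yaw of y 0.2378 t 3.25 F [ 0.4 -0.9 -0.3] w 0.997
```

Scaled: 0.03 m is 0.6, 0.02 m is 0.4.

drive_effector:
  offsets:
    - {"dx":0.1, "dy":-0.08, "dz":0.4}
    - {"dz":0.6}
    - {"dz":0.6}
    - {"dz":0.6}
    - {"dz":0.4}
    - {"dz":0.33}
    - {}
    - {}

```text
clock: 4.05
position: [0.5492, 0.275, 0.2263]
orientation: [[-0.234, 0.972, -0.0], [0.972, 0.234, -0.0], [-0.0, -0.0, -1.0]]
wrist_force: [-0.3, 0.2, 1.3]
grip_width: 0.999
gripper_force: 0.0
```

drive_effector:
  offsets:
    - {}
    - {}
    - {}
    - {}
    - {}
    - {}
    - {}
    - {}
    - {}
    - {}
  finger_gap: 0.0
  grip_n: 50

```text
clock: 5.05
position: [0.5489, 0.2764, 0.2267]
orientation: [[-0.236, 0.972, 0.001], [0.972, 0.236, 0.001], [0.0, 0.002, -1.0]]
wrist_force: [3.0, 1.3, 6.7]
grip_width: 0.294
gripper_force: 54.5
```

Run:
```python
from h import *
im=arm.capture("wrist"); cv2.imwrite("pics/w1.png",cv2.resize(im[:,:,::-1],(800,600),interpolation=cv2.INTER_CUBIC)); togo([.549,.2755,.226])
```

```text
delta tool [-0.0008 -0.0002  0.0007] pos [0.549  0.2764 0.2267] yaw of y 0.2378 t 5.1 F [3.2 1.3 5.3] w 0.29
```

View pics/w1.png

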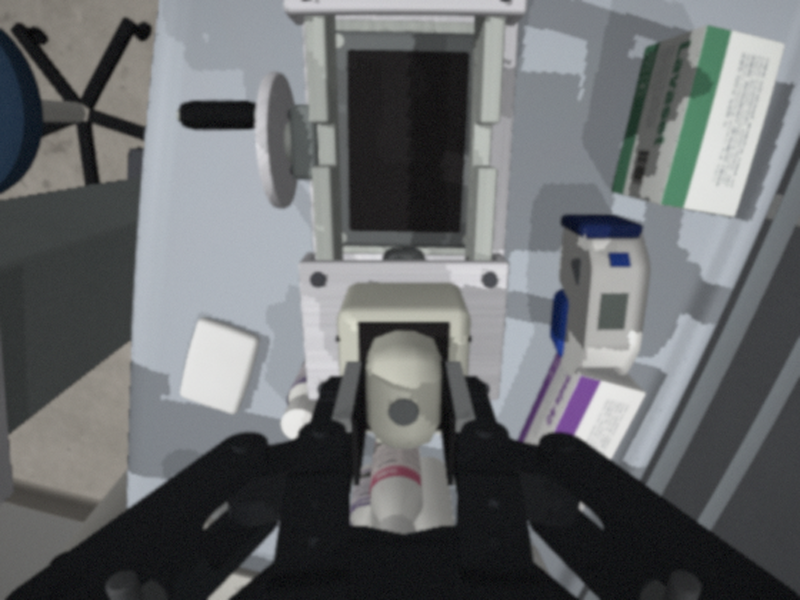

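Run:
```python
from h import *
c=arm.calibration("wrist");H=np.linalg.inv(np.array(c["hand_eye"]))
def pt(P): return (cv2.projectPoints(np.array(P,float),cv2.Rodrigues(H[:3,:3])[0],H[:3,3],np.array(c["mtx"]),np.array(c["distortion"]))[0].reshape(-1,2)/.7).round()
for y in(.0125,.024):
  for z in(0,-.019,-.035): print(y,z,pt([[.011,-y,z],[.011,y,z],[-.011,-y,z],[-.011,y,z]]).tolist())
print("block top corners",pt([[.026,-.024,-.033],[.026,.024,-.033],[-.026,-.024,-.033],[-.026,.024,-.033]]).tolist())
print("probe top",pt([[0,0,-.055]]).tolist())
```

```text
0.0125 0 [[375.0, 317.0], [434.0, 317.0], [376.0, 364.0], [433.0, 364.0]]
0.0125 -0.019 [[372.0, 335.0], [438.0, 335.0], [373.0, 386.0], [436.0, 386.0]]
0.0125 -0.035 [[369.0, 354.0], [441.0, 354.0], [371.0, 408.0], [439.0, 408.0]]
0.024 0 [[348.0, 317.0], [462.0, 317.0], [350.0, 364.0], [460.0, 364.0]]
0.024 -0.019 [[342.0, 335.0], [468.0, 335.0], [345.0, 386.0], [465.0, 386.0]]
0.024 -0.035 [[337.0, 353.0], [473.0, 353.0], [340.0, 408.0], [470.0, 408.0]]
block top corners [[335.0, 311.0], [475.0, 311.0], [342.0, 439.0], [468.0, 439.0]]
probe top [[405.0, 413.0]]
```

The wrist view suggests the fingers sit above the clamp, pinching the probe's back end (25 mm). I'll check from the scene camera.

Run:
```python
from h import *
im=arm.capture("scene"); cv2.imwrite("pics/s2.png",cv2.resize(im[120:230,180:300,::-1],(654,600),interpolation=cv2.INTER_CUBIC)); 
s=arm.observe();R=s["orientation"];p=s["position"]
print(((proj("scene",[p+R@np.array([0,0,z]) for z in(0,-.019,-.055)])-[180,120])*5.45).round())
```

```text
[[331. 396.]
 [331. 365.]
 [332. 306.]]
```

View pics/s2.png

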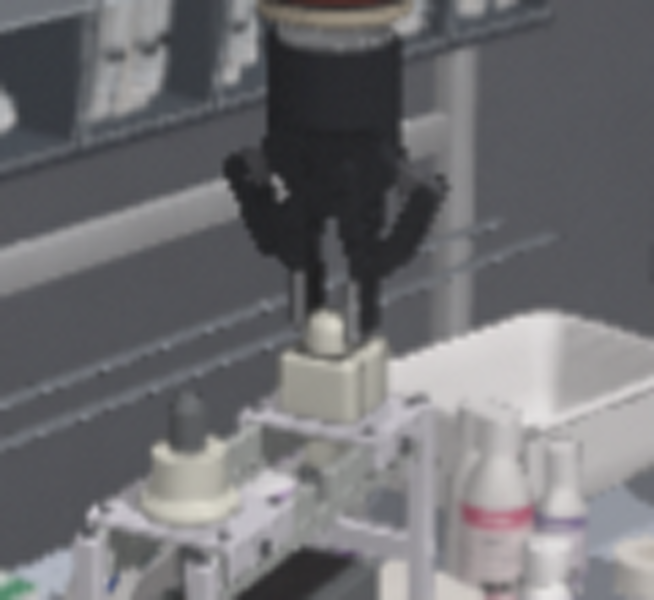

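The fingertips end at about (300–350, 335), above the clamp block. They are really ~37 mm above the reported TCP and are holding the probe's back end. I'll open and go down that much further, watching the force.

Scaled: 0.01 m is 0.2.

drive_effector:
  offsets:
    - {}
    - {}
    - {}
    - {}
    - {}
    - {}
    - {}
    - {"dz":0.2}
    - {"dz":0.2}
    - {}
  finger_gap: 1.0

```text
clock: 6.15
position: [0.5475, 0.2754, 0.2037]
orientation: [[-0.236, 0.972, -0.003], [0.972, 0.236, -0.001], [-0.001, -0.003, -1.0]]
wrist_force: [0.6, -1.0, -1.3]
grip_width: 1.0
gripper_force: 0.0
```

drive_effector:
  offsets:
    - {"dz":0.16}
    - {"dz":0.1}
    - {}

```text
clock: 6.45
position: [0.548, 0.2758, 0.192]
orientation: [[-0.236, 0.972, -0.001], [0.972, 0.236, -0.001], [-0.0, -0.001, -1.0]]
wrist_force: [-0.5, -0.2, 0.4]
grip_width: 0.999
gripper_force: 0.0
```

Scaled: 0.001 m is 0.02.

drive_effector:
  offsets:
    - {"dy":0.02}
    - {}
    - {}
    - {}
    - {}
    - {}
    - {}
    - {}
  finger_gap: 0.0
  grip_n: 60

```text
clock: 7.25
position: [0.5494, 0.2765, 0.1937]
orientation: [[-0.236, 0.972, 0.0], [0.972, 0.236, 0.0], [0.0, 0.001, -1.0]]
wrist_force: [-2.7, -0.7, 5.7]
grip_width: 0.549
gripper_force: 64.6
```

Scaled: -0.01 m is -0.2, -0.008 m is -0.16.

drive_effector:
  offsets:
    - {"dz":-0.1}
    - {"dz":-0.2}
    - {"dz":-0.2}
    - {"dz":-0.16}
    - {}
    - {}

```text
clock: 7.85
position: [0.5494, 0.2764, 0.2261]
orientation: [[-0.236, 0.972, 0.0], [0.972, 0.236, 0.0], [0.0, 0.0, -1.0]]
wrist_force: [0.4, -0.5, -6.2]
grip_width: 0.549
gripper_force: 63.2
```

```bash
python3 -c "
from h import *
togo([.5302,.3532,.226])"
```

```text
delta tool [ 0.0792 -0.0006  0.0002] pos [0.5494 0.2764 0.2261] yaw of y 0.238 t 7.85 F [ 0.4 -0.5 -6.2] w 0.549
```

Scaled: 0.02 m is 0.4, 0.01 m is 0.2.

drive_effector:
  offsets:
    - {"dx":0.2}
    - {"dx":0.4}
    - {"dx":0.4}
    - {"dx":0.4}
    - {"dx":0.2}
    - {}
    - {}
    - {"dz":0.16}
    - {"dz":0.12}
    - {}

```text
clock: 8.85
position: [0.5304, 0.3527, 0.2104]
orientation: [[-0.235, 0.972, -0.002], [0.972, 0.235, -0.002], [-0.001, -0.002, -1.0]]
wrist_force: [-0.0, -0.7, -6.2]
grip_width: 0.549
gripper_force: 63.1
```

drive_effector:
  offsets:
    - {"dz":0.08}
    - {"dz":0.08}
    - {"dz":0.08}
    - {}

```text
clock: 9.25
position: [0.5302, 0.3538, 0.1993]
orientation: [[-0.236, 0.972, -0.001], [0.972, 0.236, -0.001], [-0.0, -0.001, -1.0]]
wrist_force: [-0.4, -0.1, -6.4]
grip_width: 0.55
gripper_force: 63.1
```

Scaled: 0.003 m is 0.06, 0.002 m is 0.04.

drive_effector:
  offsets:
    - {"dz":0.06}
    - {"dz":0.04}
    - {"dz":0.02}
    - {}
    - {}

```text
clock: 9.75
position: [0.5305, 0.3541, 0.1941]
orientation: [[-0.236, 0.972, 0.0], [0.972, 0.236, 0.0], [0.0, 0.0, -1.0]]
wrist_force: [-0.2, -0.7, -6.1]
grip_width: 0.55
gripper_force: 63.1
```

Scaled: 0.001 m is 0.02, 0.0005 m is 0.01.

drive_effector:
  offsets:
    - {"dz":0.02}
    - {"dz":0.01}
    - {}
    - {}

```text
clock: 10.15
position: [0.5307, 0.3542, 0.1937]
orientation: [[-0.236, 0.972, 0.001], [0.972, 0.236, 0.0], [0.0, 0.001, -1.0]]
wrist_force: [-2.8, -3.8, 6.2]
grip_width: 0.551
gripper_force: 64.6
```

Holder is seated at the same height it started at (0.1937), with contact force. Release, retreat, and turn toward the crank.

Scaled: -0.04 m is -0.8, -0.03 m is -0.6.

drive_effector:
  offsets:
    - {}
    - {}
    - {}
    - {}
    - {}
    - {}
    - {}
    - {"dz":-0.2}
    - {"dz":-0.6}
    - {"dz":-0.8}
    - {"dz":-0.6}
    - {"dy":-0.4}
    - {"dy":-0.8}
    - {"dy":-0.8}
    - {"dy":-0.6}
    - {}
  finger_gap: 1.0

```text
clock: 11.75
position: [0.4009, 0.324, 0.3046]
orientation: [[-0.239, 0.971, 0.003], [0.971, 0.239, 0.0], [-0.001, 0.003, -1.0]]
wrist_force: [-0.3, -0.7, -0.8]
grip_width: 1.001
gripper_force: 0.0
```

drive_effector:
  offsets:
    - {"rz":-0.0715}
    - {"rz":-0.0715}
    - {"rz":-0.0715}
    - {"rz":-0.0715}
    - {"rz":-0.0715}
    - {"rz":-0.0715}
    - {"rz":-0.0715}
    - {"rz":-0.0715}
    - {"rz":-0.0715}
    - {"rz":-0.0715}
    - {"rz":-0.0715}
    - {}

```text
clock: 12.95
position: [0.4045, 0.3236, 0.3031]
orientation: [[-0.971, -0.24, 0.0], [-0.24, 0.971, 0.0], [-0.001, 0.0, -1.0]]
wrist_force: [-0.7, 0.8, 0.0]
grip_width: 0.996
gripper_force: 0.0
```

Run:
```python
from h import *
s=arm.observe(); im=arm.capture("wrist"); cv2.imwrite("pics/w3.png",cv2.resize(im[:,:,::-1],(800,600),interpolation=cv2.INTER_CUBIC))
np.savez("w3.npz",p=s["position"],R=s["orientation"]); togo([.398,.3405,.126]); print(s["qpos"])
```

```text
delta tool [0.0024 0.018  0.1771] pos [0.4045 0.3235 0.303 ] yaw of y 1.8078 t 13.0 F [0.3 0.3 0.2] w 1.001
[-0.08138959  0.07173441 -0.71150363  1.5698524   0.0469397   1.51677732
  1.01918956]
```

View pics/w3.png

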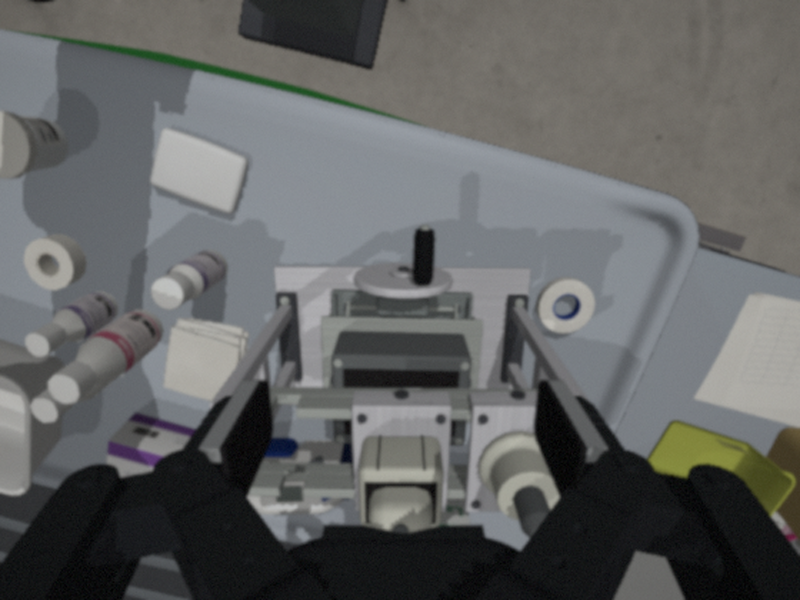

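Holder sits in the middle notch (plate screws (362,419),(441,419)). Knob runs (424,230)–(424,283), disc centred at u≈403.

Run:
```python
from h import *
K=watz([(424,231),(424,283),(424,257),(403,280)],.10,"w3.npz");print(K.round(4))
y=.236;c,s=np.cos(y),np.sin(y);zt=np.array([np.sin(.3)*c,np.sin(.3)*s,-np.cos(.3)])
g=K[2]-.006*np.array([c,s,0]);g[2]=.1005
for b in(.053,.053-.07): print((g+b*zt).round(4)); togo(g+b*zt)
M=np.array([.5305,.3535]);print("hub",M-.118*np.array([c,s]), "knob local y",(K[2][:2]-M)@[-s,c])
```

```text
[[0.3921 0.3401 0.1   ]
 [0.4363 0.3517 0.1   ]
 [0.4138 0.3458 0.1   ]
 [0.438  0.3333 0.1   ]]
[0.4232 0.348  0.0499]
delta tool [-0.0238  0.0194  0.2532] pos [0.4045 0.3235 0.303 ] yaw of y 1.8078 t 13.0 F [0.3 0.3 0.2] w 1.001
[0.4031 0.3432 0.1167]
delta tool [-0.0031  0.0194  0.1863] pos [0.4045 0.3235 0.303 ] yaw of y 1.8078 t 13.0 F [0.3 0.3 0.2] w 1.001
hub [0.41577084 0.32590978] knob local y 0.019776312754714087
```

Scaled: 0.05 m is 1, 0.0194 m is 0.388, -0.1 rad / 2 = -0.05.

drive_effector:
  offsets:
    - {"dy":0.388, "dz":0.8}
    - {"dz":1}
    - {"dz":0.8}
    - {"dz":0.7}
    - {"dz":0.4, "ry":-0.05}
    - {"ry":-0.05}
    - {"ry":-0.05}
    - {}
    - {}
  lines: "1,3"

```text
clock: 13.9
position: [0.3996, 0.3423, 0.1182]
orientation: [[-0.928, -0.235, 0.288], [-0.225, 0.972, 0.07], [-0.296, 0.0, -0.955]]
```

```bash
python3 -c "
from h import *
togo([.4232,.348,.0499])"
```

```text
delta tool [-0.0029 -0.0001  0.0725] pos [0.3996 0.3423 0.1182] yaw of y 1.8085 t 13.9 F [1.3 0.3 0.3] w 0.999
```

Descend and pinch the knob.

Scaled: 0.025 m is 0.5, 0.02 m is 0.4.

drive_effector:
  offsets:
    - {"dx":-0.06, "dz":0.4}
    - {"dz":0.5}
    - {"dz":0.36}
    - {"dz":0.19}
    - {}
    - {}

```text
clock: 14.5
position: [0.4235, 0.3485, 0.0497]
orientation: [[-0.928, -0.237, 0.287], [-0.226, 0.972, 0.071], [-0.295, 0.001, -0.955]]
wrist_force: [-0.6, -0.1, -0.4]
grip_width: 0.996
gripper_force: 0.0
```

drive_effector:
  offsets:
    - {}
    - {}
    - {}
    - {}
    - {}
    - {}
    - {}
    - {}
    - {}
    - {}
    - {}
  finger_gap: 0.0
  grip_n: 25

```text
clock: 15.6
position: [0.4231, 0.3482, 0.0492]
orientation: [[-0.928, -0.238, 0.287], [-0.227, 0.971, 0.071], [-0.296, 0.0, -0.955]]
wrist_force: [-1.1, 0.8, 2.0]
grip_width: 0.2
gripper_force: 27.0
```

Run:
```python
from h import *
im=arm.capture("wrist"); cv2.imwrite("pics/w4.png",cv2.resize(im[:,:,::-1],(800,600),interpolation=cv2.INTER_CUBIC)); togo([.4232,.348,.0499])
```

```text
delta tool [-0.0002 -0.0002 -0.0006] pos [0.4231 0.3482 0.0492] yaw of y 1.8111 t 15.65 F [-1.2  0.5  2.6] w 0.2
```

View pics/w4.png

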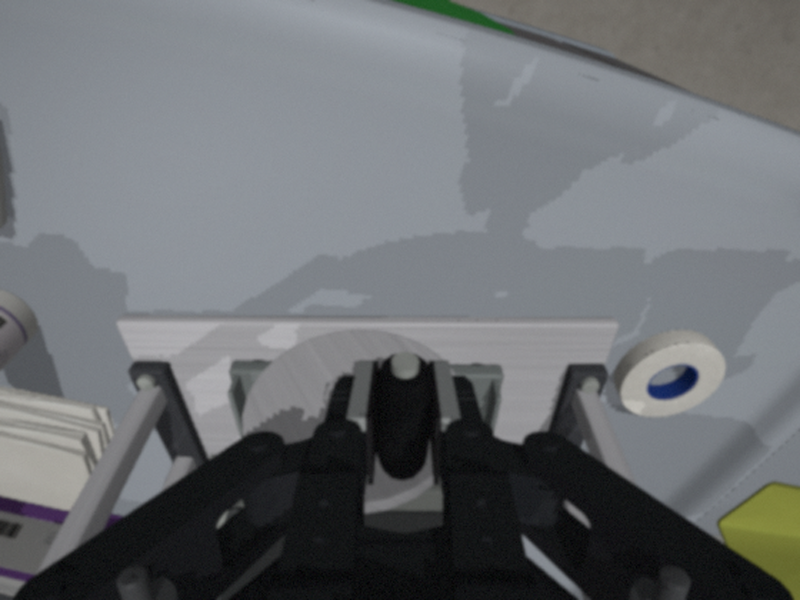

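Pinched the knob (opening 0.2 ≈ 17 mm, knob between the pads at (402,420)). Lead it to the top, then one quarter, checking force.

The manual's scale: shifts go in shares of 50 mm and turns go in shares of 2 rad. Converting my numbers, -0.01 m is -0.2, -0.0095 m is -0.19.

drive_effector:
  offsets:
    - {"dx":-0.026, "dy":-0.19, "dz":-0.084}
    - {"dx":-0.008, "dy":-0.2, "dz":-0.026}
    - {}

```text
clock: 15.95
position: [0.4277, 0.3276, 0.0545]
orientation: [[-0.928, -0.236, 0.287], [-0.226, 0.972, 0.069], [-0.295, -0.001, -0.956]]
wrist_force: [-3.3, -1.4, 2.3]
grip_width: 0.2
gripper_force: 27.0
```

drive_effector:
  offsets:
    - {"dx":0.01, "dy":-0.222, "dz":0.034}
    - {"dx":0.03, "dy":-0.2, "dz":0.098}
    - {"dx":0.048, "dy":-0.16, "dz":0.152}
    - {"dx":0.06, "dy":-0.102, "dz":0.192}
    - {"dx":0.066, "dy":-0.036, "dz":0.212}
    - {}

```text
clock: 16.55
position: [0.435, 0.2946, 0.0174]
orientation: [[-0.928, -0.239, 0.285], [-0.228, 0.971, 0.071], [-0.294, 0.0, -0.956]]
wrist_force: [-3.2, 1.6, -0.1]
grip_width: 0.2
gripper_force: 26.8
```

Run:
```python
from h import *
togo([.4231+.0085-0,.3482-.0541,.0492-.0302])
```

```text
delta tool [ 0.0028  0.0004 -0.0025] pos [0.435  0.2946 0.0174] yaw of y 1.812 t 16.55 F [-3.2  1.6 -0.1] w 0.2
```

Scaled: 0.0111 m is 0.222, 0.0106 m is 0.212.

drive_effector:
  offsets:
    - {"dx":0.066, "dy":0.036, "dz":0.212}
    - {"dx":0.06, "dy":0.102, "dz":0.192}
    - {"dx":0.048, "dy":0.16, "dz":0.152}
    - {"dx":0.03, "dy":0.2, "dz":0.098}
    - {"dx":0.01, "dy":0.222, "dz":0.034}
    - {}

```text
clock: 17.15
position: [0.427, 0.3307, -0.0173]
orientation: [[-0.928, -0.24, 0.286], [-0.229, 0.971, 0.071], [-0.295, 0.001, -0.955]]
wrist_force: [0.7, 0.6, -1.0]
grip_width: 0.202
gripper_force: 26.7
```

drive_effector:
  offsets:
    - {"dx":-0.01, "dy":0.222, "dz":-0.034}
    - {"dx":-0.03, "dy":0.2, "dz":-0.098}
    - {"dx":-0.048, "dy":0.16, "dz":-0.152}
    - {"dx":-0.06, "dy":0.102, "dz":-0.192}
    - {"dx":-0.066, "dy":0.036, "dz":-0.212}
    - {"dx":-0.066, "dy":-0.036, "dz":-0.212}
    - {"dx":-0.06, "dy":-0.102, "dz":-0.192}
    - {"dx":-0.048, "dy":-0.16, "dz":-0.152}
    - {"dx":-0.03, "dy":-0.2, "dz":-0.098}
    - {"dx":-0.01, "dy":-0.222, "dz":-0.034}
    - {}

```text
clock: 18.25
position: [0.4279, 0.3265, 0.0547]
orientation: [[-0.929, -0.235, 0.287], [-0.225, 0.972, 0.068], [-0.294, -0.002, -0.956]]
wrist_force: [3.6, 0.4, -8.4]
grip_width: 0.199
gripper_force: 26.5
```

Run:
```python
from h import *
togo([.4277,.3276,.0545])
```

```text
delta tool [0.     0.0011 0.0002] pos [0.4279 0.3265 0.0547] yaw of y 1.8084 t 18.25 F [ 3.6  0.4 -8.4] w 0.199
```

Scaled: -0.0111 m is -0.222, 0.0005 m is 0.01.

drive_effector:
  offsets:
    - {"dx":0.01, "dy":-0.222, "dz":0.05}
    - {"dx":0.03, "dy":-0.2, "dz":0.098}
    - {"dx":0.048, "dy":-0.16, "dz":0.152}
    - {"dx":0.06, "dy":-0.102, "dz":0.192}
    - {"dx":0.066, "dy":-0.036, "dz":0.212}
    - {"dx":0.066, "dy":0.036, "dz":0.212}
    - {"dx":0.06, "dy":0.102, "dz":0.192}
    - {"dx":0.048, "dy":0.16, "dz":0.152}
    - {"dx":0.03, "dy":0.2, "dz":0.098}
    - {"dx":0.01, "dy":0.222, "dz":0.034}

```text
clock: 19.25
position: [0.4274, 0.3292, -0.0176]
orientation: [[-0.928, -0.238, 0.287], [-0.227, 0.971, 0.069], [-0.295, -0.001, -0.955]]
wrist_force: [-4.0, -2.6, 7.4]
grip_width: 0.198
gripper_force: 28.3
```

drive_effector:
  offsets:
    - {"dx":-0.01, "dy":0.222, "dz":-0.034}
    - {"dx":-0.03, "dy":0.2, "dz":-0.098}
    - {"dx":-0.048, "dy":0.16, "dz":-0.152}
    - {"dx":-0.06, "dy":0.102, "dz":-0.192}
    - {"dx":-0.066, "dy":0.036, "dz":-0.212}
    - {}

```text
clock: 19.85
position: [0.4196, 0.3649, 0.02]
orientation: [[-0.927, -0.238, 0.288], [-0.227, 0.971, 0.071], [-0.297, 0.001, -0.955]]
wrist_force: [-2.5, 1.8, 1.0]
grip_width: 0.2
gripper_force: 27.5
```

```bash
python3 - <<'E'
from h import *
togo([.4277,.3276,.0545])
im=arm.capture("scene"); cv2.imwrite("pics/s5.png",cv2.resize(im[165:265,185:285,::-1],(600,600),interpolation=cv2.INTER_CUBIC))
E
```

```text
delta tool [-0.0093 -0.0381 -0.0333] pos [0.4196 0.3649 0.02  ] yaw of y 1.8111 t 19.85 F [-2.5  1.8  1. ] w 0.2
```

Scaled: -0.0111 m is -0.222, -0.0106 m is -0.212.

drive_effector:
  offsets:
    - {"dx":-0.066, "dy":-0.036, "dz":-0.212}
    - {"dx":-0.06, "dy":-0.102, "dz":-0.192}
    - {"dx":-0.048, "dy":-0.16, "dz":-0.152}
    - {"dx":-0.03, "dy":-0.2, "dz":-0.098}
    - {"dx":-0.01, "dy":-0.222, "dz":-0.034}
    - {"dx":0.01, "dy":-0.222, "dz":0.034}
    - {"dx":0.03, "dy":-0.2, "dz":0.098}
    - {"dx":0.048, "dy":-0.16, "dz":0.152}
    - {}
    - {}

```text
clock: 20.9
position: [0.4338, 0.3003, 0.0384]
orientation: [[-0.928, -0.238, 0.285], [-0.227, 0.971, 0.069], [-0.294, -0.001, -0.956]]
wrist_force: [-4.9, 0.6, -2.1]
grip_width: 0.201
gripper_force: 27.3
```

```bash
python3 - <<'E'
from h import *
s=arm.observe();p=s["position"]; y=.236
# crank angle from TCP relative to the circle's centre (top TCP minus 36 mm)
loc=(p[:2]-[.4278,.3272])@[-np.sin(y),np.cos(y)]; h=p[2]-(.0545-.036); print("theta past top",np.arctan2(-loc,h),np.hypot(loc,h)); togo(p)
E
```

```text
theta past top 0.9459997750753643 0.03401921411334825
delta tool [0. 0. 0.] pos [0.4338 0.3003 0.0384] yaw of y 1.8109 t 20.9 F [-4.9  0.6 -2.1] w 0.201
```

Scaled: -0.04 m is -0.8, -0.03 m is -0.6.

drive_effector:
  offsets:
    - {}
    - {}
    - {}
    - {}
    - {}
    - {}
    - {}
    - {}
    - {"dz":-0.4}
    - {"dz":-0.6}
    - {"dz":-0.8}
    - {"dz":-0.8}
    - {"dx":-0.6, "dy":0.2, "dz":-0.8}
    - {"dx":-0.6, "dy":0.2, "dz":-0.4}
    - {"dy":0.2}
    - {}
  finger_gap: 1.0

```text
clock: 22.5
position: [0.4282, 0.3314, 0.2376]
orientation: [[-0.928, -0.239, 0.287], [-0.228, 0.971, 0.072], [-0.295, 0.001, -0.955]]
wrist_force: [-1.1, -0.0, -0.6]
grip_width: 1.0
gripper_force: 0.0
```

drive_effector:
  offsets:
    - {"ry":-0.05}
    - {"ry":-0.05}
    - {"ry":-0.05}
    - {"ry":-0.05}
    - {"ry":-0.05}
    - {}

```text
clock: 23.1
position: [0.4255, 0.3279, 0.2332]
orientation: [[-0.702, -0.239, 0.671], [-0.179, 0.971, 0.159], [-0.689, -0.008, -0.724]]
wrist_force: [-0.6, 1.1, 0.9]
grip_width: 1.004
gripper_force: 0.0
```

Run:
```python
from h import *
togo([.43,.325,.235]); s=arm.observe();print(np.round(s["qpos"],2))
c=arm.calibration("wrist");T=np.eye(4);T[:3,:3]=s["orientation"];T[:3,3]=s["position"];T=T@np.array(c["hand_eye"]);V=np.linalg.inv(T)
print(T[:3,3].round(3),T[:3,2].round(3),(cv2.projectPoints(np.array([[.52,.351,.166]]),cv2.Rodrigues(V[:3,:3])[0],V[:3,3],np.array(c["mtx"]),np.array(c["distortion"]))[0]).ravel())
```

```text
delta tool [-0.0039 -0.0039  0.0012] pos [0.4255 0.3279 0.2332] yaw of y 1.8123 t 23.1 F [-0.6  1.1  0.9] w 1.004
[-0.39 -0.38 -0.62  2.26  0.49  0.69  0.48]
[0.246 0.286 0.31 ] [ 0.858  0.207 -0.471] [280.8036477  210.60703007]
```

Run:
```python
from h import *
im=arm.capture("wrist"); cv2.imwrite("pics/w6.png",cv2.resize(im[120:270,180:380,::-1],(800,600),interpolation=cv2.INTER_CUBIC))
```

```text
(no output)
```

View pics/w6.png

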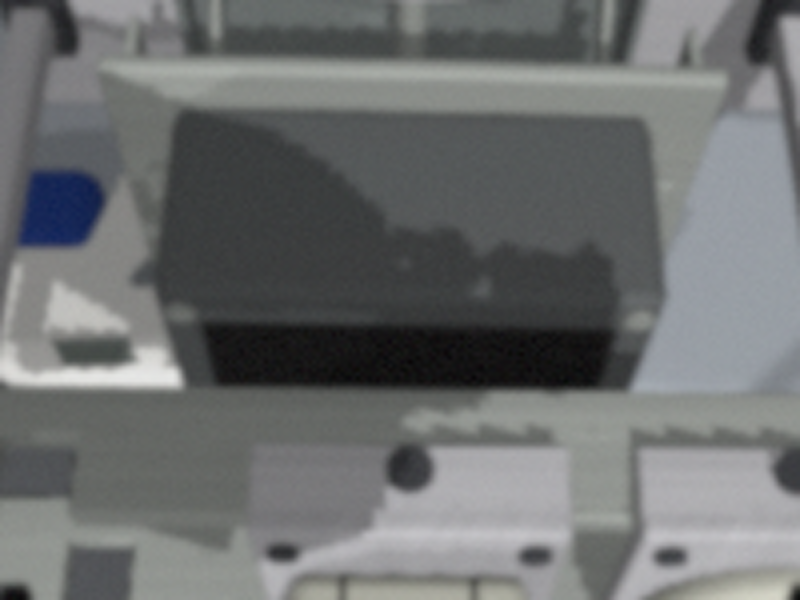

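The view is upside down: block's top front edge lies at v≈306–318, front bar's lower edge at v≈388, hiding the face. I can still measure the block's height against the bar.

Run:
```python
from h import *
s=arm.observe();c=arm.calibration("wrist");T=np.eye(4);T[:3,:3]=s["orientation"];T[:3,3]=s["position"];T=T@np.array(c["hand_eye"]);V=np.linalg.inv(T)
y=.236;ex=np.array([np.cos(y),np.sin(y),0]);M=np.array([.5305,.3535,0])
def v(lx,z):
    return (cv2.projectPoints(np.array([M+lx*ex+[0,0,z]]),cv2.Rodrigues(V[:3,:3])[0],V[:3,3],np.array(c["mtx"]),np.array(c["distortion"]))[0].ravel()[1]-120+.5)*4-.5
print("bar bottom edge",v(-.038,.185),"bar top",v(-.038,.215))
for z in(.161,.164,.166,.1675,.169,.172): print(z,v(-.044,z), "bottom",v(-.044,z-.056), "platform front top",v(-.055,z-.056))
```

```text
bar bottom edge 377.67870052558317 bar top 507.3129710723247
0.161 269.05136417774645 bottom 72.42327068622217 platform front top 42.17529156446017
0.164 280.6459827677651 bottom 82.07133504536887 platform front top 51.96827451550166
0.166 288.4405222909211 bottom 88.55539143782232 platform front top 58.551797817553734
0.1675 294.32072822019904 bottom 93.4459759970805 platform front top 63.51850575087997
0.169 300.2305238813324 bottom 98.36032448210472 platform front top 68.51029962890925
0.172 312.1395670451751 bottom 108.26088014065351 platform front top 78.56977208281728
```

```bash
python3 -c "
from cell import arm
print(arm.job_done())"
```

```text
the job is handed in; nothing more can be done
None
```

I moved the wide probe's holder to the middle notch, seated it and let go. I then wound the jack up until the block's top was about 1.5 mm past first contact by the crank geometry, within the 4 mm allowed. The probe's face was hidden behind the bar, so I confirmed contact only from the block's measured height (about 168 mm against 166 mm), and I handed the job in at about 23 s.

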